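# Nest the parts cups and hold the magnifier over the gear

## Task

Get the little gear ready to be looked at: nest the three cream parts cups fully home in size order, the small one (with the gear lying in it) inside the medium one inside the large one, standing upright on the bench. Then pull the hand magnifier out of its sloping stand, turn it flat and keep holding it level, its lens centred over the gear, about 8 cm above the rim of the small cup and touching nothing else; the job finishes while you are still holding it there. Never tip the cup with the gear, and leave the pocket watch, the screwdriver and the tin where they are.

Things in the scene. Friction and masses are not known exactly. Their poses are not given: they have to be found in the camera images.
- large_cup_center (a point): Centre (half-way up, on the axis) of the large cream plastic cup: round, open at the top, outer diameter 80 mm, height 28 mm, wall 3 mm, inner floor 4 mm above its underside. z axis up along the cup. Loose, stands on the bench, 250 g or so. The three cups may stand in any of three places.
- medium_cup_center (a point): Centre (half-way up, on the axis) of the medium cream plastic cup: round, open at the top, outer diameter 58 mm, height 54 mm, wall 3 mm, inner floor 4 mm above its underside. z up. Loose, about 120 g. Seated in the large cup it stands 30 mm proud of its rim.
- small_cup_center (a point): Centre (half-way up, on the axis) of the small cream plastic cup: round, outer diameter 38 mm, height 80 mm, wall 3 mm; its inner floor is high, 62 mm above the underside, so that it is an 18 mm deep dish on a solid foot. z up. Loose, about 100 g; the gear lies in it. Seated in the medium cup it stands 30 mm proud of its rim.
- gear_center (a point): Centre of the loose brass gear, 23 mm in diameter and 4 mm thick, lying flat in the dish of the small cup.
- magnifier_lens (a point): Centre of the lens of a loose hand magnifier (about 110 g): rectangular steel-framed glass, 60 mm (along x) by 66 mm (along y), 8 mm thick, with a short neck and a straight black handle. Axes: -x runs from the lens along the handle, z is square to the lens. At the start the lens sits low in the stand's pocket and the handle slopes 45 degrees up out of it.
- magnifier_handle (a point): Middle of the magnifier's handle, 93 mm from the lens centre along -x (same axes). The handle is flat-sided, 100 mm long, 16 mm wide along y, 12 mm thick along z. At the start it is about 116 mm above the bench (the top end of the handle about 156 mm), with free space round the handle.
- stand_pocket (a point): Where the lens centre sits in the fixed stand, 50 mm above the bench. Axes upright: z up. The pocket opens towards -x and upward at 45 degrees; draw the magnifier out along that slope, about 60 mm until the lens is clear. Lips over the lens's two side edges stop it from being lifted straight up. Play in the pocket: 3 mm each side, 4 mm in thickness.
- small_cup: Same small cup, origin at the centre of its underside.
- medium_cup: Same medium cup, origin at the centre of its underside.
- large_cup: Same large cup, origin at the centre of its underside.
- magnifier: Same magnifier, origin at the lens centre, axes as given for the lens.
- stand: Same stand, origin at the centre of the underside of its grey foot (110 x 90 x 12 mm); the sloping pocket is aluminium.
- watch_center (a point): Centre of a loose steel pocket watch lying face up, 48 mm across, 12 mm thick. Bystander.
- screwdriver: Loose small screwdriver, 130 mm long, lying on the bench along its x. Bystander.
- tin: Loose closed round steel tin, 60 mm across, 45 mm high, origin under its centre. Bystander.
Not all that is in view belongs to the job. There is more than one size of the magnifier; the job needs the smaller. What is shaped like the large_cup but pink is not meant.

How it is judged:
On the way, in this order (a step that is already met when the one before it is completed fails the run):
1. the three cups are nested in size order, fully home and upright, the gear in the small one, and let go (horizontal distance between medium_cup_center and large_cup_center below 0.012 m and z of medium_cup_center in the frame of large_cup_center below 0.021 m and horizontal distance between small_cup_center and medium_cup_center below 0.012 m and z of small_cup_center in the frame of medium_cup_center below 0.021 m and angle between each of small_cup_center, medium_cup_center, large_cup_center's own z axis and vertical below 0.12 rad and height (world z) of large_cup_center below 0.02 m and horizontal distance between gear_center and small_cup_center below 0.012 m and z of gear_center in the frame of small_cup_center between 0.018 and 0.034 m and contact force between the fingers and small_cup below 0.1 N and contact force between the fingers and medium_cup below 0.1 N and contact force between the fingers and large_cup below 0.1 N), for 0.2 s.
2. the magnifier is drawn out of its stand and raised (height (world z) of magnifier_lens above 0.11 m and contact force between magnifier and stand below 0.05 N and contact force between magnifier and the fingers above 0.5 N), for 0.1 s.
At the end, for the whole second after the job is handed in: Cups nested (axes within 12 mm, seated within 4 mm, upright within 7 deg), gear in the small cup, cups let go; magnifier still in the fingers alone, lens within 22 mm of the gear horizontally, level within 12 deg, 118 to 240 mm above the bench (30 to 150 mm over the small rim) (all of step 1 and horizontal distance between magnifier_lens and gear_center below 0.022 m and height (world z) of magnifier_lens between 0.118 and 0.24 m and (angle between magnifier_lens's own z axis and vertical below 0.22 rad or angle between magnifier_lens's own z axis and vertical above 2.92 rad) and contact force between magnifier and the fingers above 0.5 N and contact force between magnifier and stand below 0.05 N and contact force between magnifier and small_cup below 0.05 N and contact force between magnifier and medium_cup below 0.05 N and contact force between magnifier and large_cup below 0.05 N and linear speed of magnifier below 0.03 m/s and linear speed of small_cup below 0.02 m/s); the arm keeps its last pose, push and grip.
It fails at once if the small cup with the gear is tipped by more than 35 degrees (angle between small_cup_center's own z axis and vertical above 0.6 rad).
It fails at once if the pocket watch, the screwdriver or the tin is shifted by more than 25 mm (distance of any of watch_center, screwdriver, tin from where it was at the start of the episode above 0.025 m).
It also fails if it takes over 70 s, if anything falls off the work surface, if the arm or the gripper's body presses on something with over 40 N, if the wrist force passes 120 N, or if a joint passes its speed limit or range.

## Robot

A 6-joint arm with a two-finger parallel gripper is mounted at the origin on the work surface. World frame = base frame: x ahead of the robot, y to its left, z up, the work surface at z = 0. Lengths are in m, angles in rad, forces in N, time in s.
With the tool pointing down it reaches from about 0.275 to 0.975 m from the base axis. Payload 8.4 kg.
Tool frame: the origin (TCP) lies at the centre of the arm's flange, where the gripper is bolted on; the fingertips stand 190 mm ahead of it and the grasp point (between the pads) lies 171 mm ahead of it (arm.grasp_offset is the distance from the TCP to the grasp point, in m); z points along the fingers, y is the direction in which the jaws open and shut (so a half turn about z gives the same grasp; the last joint's range is limited). The gripper opens to 92 mm and grips with 3 to 60 N. Pads are 20 mm wide; open, the fingers measure 128 mm over their backs; the gripper's body (75 mm by 189 mm) begins 69 mm behind the grasp point.
Start: joints at [-1.33, 0.353, 1.633, -0, 1.155, -0.002], TCP at [0.15, -0.607, 0.405] pointing down, gripper open.
Joint ranges: [-2.63, 2.63], [-0.92, 2.1], [0.06, 2.66], [-1.3, 4.44], [0, 2.69], [-3.02, 3.02]. Speed limits (rad/s): [2.22, 2.22, 2.79, 3.14, 3.14, 3.14].

## Interface

Orientations are given as a rotation vector (axis times angle).
In Python, from rig import arm gives the robot as it stands.
- The arm moves only by the shell command python3 -m crank 'ROWS' [FORCE]. ROWS is JSON, a list of rows, each a list of 3 entries, a list of its own where there are three numbers: the shift along the tool's x, y, z in cm, then the turn about the tool's z in degrees, then the closure in counts, from 0 (fully open) to 255 (shut). A call has 1 to 12 rows; each row is the pose to reach, as a shift and turn from the pose commanded when the call began, along the tool's axes at that moment; what a row does not reach only later rows make up. A row lasts 1/8 s, in which the tool goes at most 62.5 mm and 10.7 degrees, less where a joint would pass 70% of its speed; a pose out of reach is approached as far as the arm can. A call with a gripper value outside its range is refused whole. The fingers move at their own pace and stop on an object; FORCE is the grip in N (left out, the last holds). Time passes only in rows, so rows that repeat a pose let the fingers close. It gives the time, the measured TCP pose, the force and the opening at its end, in the units of the state.
- arm.get_obs(): the state, without advancing time (a new reading comes with each control period).
- arm.read_camera(name): name is "scene" or "top"; returns (picture, depth): 480x640x3 uint8, red, green, blue; 480x640 float32, m along the optical axis (not along the pixel's ray), 0 where there is no reading.
- arm.camera_params(name): a dict with "K" (3x3 intrinsics, pixels), "D" ([k1, k2, p1, p2, k3] as OpenCV has them; the pictures are not rectified), "T" (4x4, takes a point from camera to world coordinates). Camera axes: x right, y down, z forward; pixel columns grow to the right and rows downward; lengths in m; the calibration is good to about 2 mm. A picture is of the moment at which its call begins. camera_params takes no time and is no camera call.
- arm.job_done(): hands the job in, once; it reports no verdict.
The state is a dict: "time": time; "joint_pos": joint angles; "dq": joint speeds; "tau": joint torques, N m; "ee_pos": TCP position; "tcp_rot": TCP orientation; "wrist_force": force on the tool from outside, world axes, zero at the start; "moment": the same for the moment, N m; "opening": finger opening in m.
Only numpy, scipy, OpenCV 4.12 (cv2) and the standard library are available. Lean on these libraries where they do the work, as an engineer would, in place of code of your own. Each camera call takes 0.05 s, during which the arm holds its last target. There are 200 camera calls.

## Working session

There is one attempt and no reset: what is moved stays moved. The work goes in short steps, Python scripts to look and compute and a shell command to move; the robot and the scene stay as the last step left them, time stands still between calls to the robot, and variables do not carry over. Pictures are saved under pics/ and viewed, about 8 in all and at most 12, crops included, and the job is handed in when it is done.

```bash
ls; mkdir -p pics; python3 - <<'E'
from rig import arm
import cv2,numpy as np
for n in("scene","top"):
    p,d=arm.read_camera(n); cv2.imwrite(f"pics/{n}0.png",p[:,:,::-1]); np.save(f"{n}0.npy",d)
    c=arm.camera_params(n); print(n,np.round(c["K"],1).tolist(),c["D"],np.round(c["T"],4).tolist())
o=arm.get_obs(); print(o, arm.grasp_offset)
E
```

```text
pics
scene [[548.2, 0.0, 324.8], [0.0, 548.2, 241.6], [0.0, 0.0, 1.0]] [-0.09064199  0.          0.          0.          0.        ] [[-0.5766, 0.6531, -0.4909, 1.0683], [0.817, 0.4637, -0.3428, 0.3846], [0.0037, -0.5988, -0.8009, 0.9603], [0.0, 0.0, 0.0, 1.0]]
top [[442.1, 0.0, 316.7], [0.0, 442.1, 239.7], [0.0, 0.0, 1.0]] [0.00180739 0.         0.         0.         0.        ] [[0.0212, -0.9965, 0.0809, 0.482], [-0.9997, -0.0201, 0.0141, 0.0309], [-0.0125, -0.0812, -0.9966, 0.9656], [0.0, 0.0, 0.0, 1.0]]
{'time': 0.1, 'joint_pos': array([-1.33040343e+00,  3.53605960e-01,  1.63403052e+00,  1.09558825e-05,
        1.15521810e+00, -2.39716949e-03]), 'dq': array([-1.05846566e-03, -1.88345328e-03, -1.95833675e-03, -1.49011166e-05,
        3.11616918e-04, -4.53322824e-05]), 'tau': array([-6.12164877e-05, -5.94907236e+01, -3.34931624e+01,  6.98977592e-02,
        1.82420370e-02, -1.18866325e-05]), 'ee_pos': array([ 0.15021334, -0.60647516,  0.40403423]), 'tcp_rot': array([-3.11722851e+00, -3.80278952e-01,  2.19607230e-04]), 'wrist_force': array([-0.99322135,  0.23764806, -0.19833139]), 'moment': array([-0.01641773, -0.01619264,  0.01166629]), 'opening': 0.0917414220363552} 0.1714
```

View pics/scene0.png

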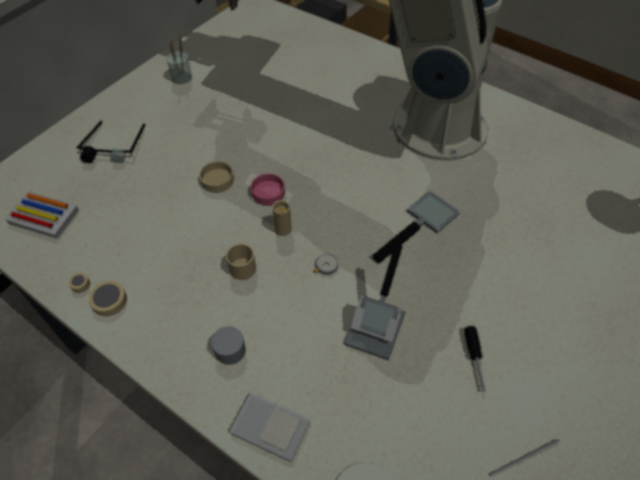

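View pics/top0.png

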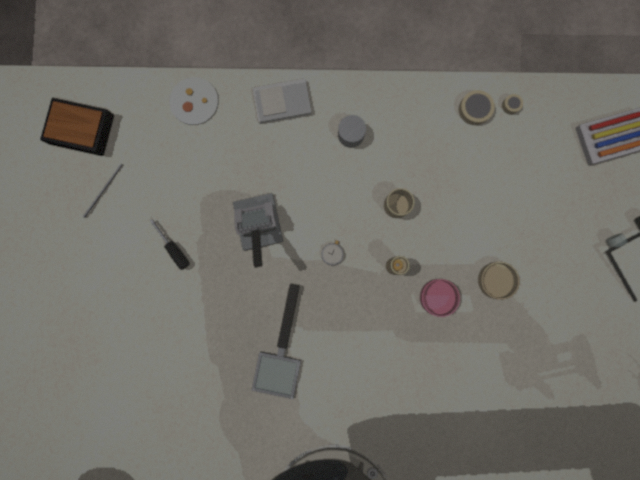

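The top view shows these candidates:
- **Cups:** the cream rings are at (498,280) large, (399,203) medium and (399,264) small with the gear. The pink cup at (440,297) is a decoy.
- **Magnifiers:** the smaller one is in the stand at (257,225). The bigger one lies on the bench at (278,372), so it is not meant.
- **Round lids:** the ringed ones at (477,107) and (513,104) are dark-filled, so they aren't cups.

Next I'll measure, and enlarge one crop to confirm.

```bash
cat > h.py <<'E'
from rig import arm
import cv2,numpy as np
from scipy.spatial.transform import Rotation as R
def ray(n,uv):
    c=arm.camera_params(n); p=cv2.undistortPoints(np.array(uv,float).reshape(-1,1,2),c["K"],np.array(c["D"],float)).reshape(-1,2)
    return c["T"][:3,3],np.c_[p,np.ones(len(p))]@c["T"][:3,:3].T
def plane(n,uv,z):
    o,d=ray(n,uv); return o+d*((z-o[2])/d[:,2])[:,None]
def cloud(n,d):
    v,u=np.mgrid[:480,:640]; o,r=ray(n,np.c_[u.ravel(),v.ravel()])
    P=o+r*d.reshape(-1,1); P[d.ravel()==0]=np.nan; return P.reshape(480,640,3)
def pose():
    o=arm.get_obs(); M=R.from_rotvec(o["tcp_rot"]).as_matrix(); return o["ee_pos"]+M[:,2]*arm.grasp_offset,M
def go(t,jaw=None):
    """print tool-axis shift (cm) and turn (deg) from current pose to put the grasp point on t"""
    g,M=pose(); s=M.T@(np.array(t)-g)*100; a=None
    if jaw is not None:
        j=M.T@np.array([np.cos(jaw),np.sin(jaw),0]); a=np.degrees(np.arctan2(-j[0],j[1])); a=(a+90)%180-90
    print("grasp",np.round(g,4),"shift cm",np.round(s,2),"turn",a)
E
python3 - <<'E'
from h import *
im=cv2.imread("pics/top0.png"); d=np.load("top0.npy"); P=cloud("top",d); z=P[...,2]
print("table z",np.nanmedian(z[150:180,200:230]), "zeros",(d==0).sum())
m=((z>0.012)&(z<0.3)).astype(np.uint8); m[:90]=0; m[440:]=0
n,l,s,c=cv2.connectedComponentsWithStats(m)
for i in range(1,n):
    if s[i,4]>30: q=P[l==i]; print(np.round(c[i]),s[i].tolist(),"zmax",np.round(np.nanpercentile(q[:,2],[50,98]),3),"mean",np.round(np.nanmedian(q,0),3))
crop=im[170:390,210:530]; cv2.imwrite("pics/crop1.png",cv2.convertScaleAbs(cv2.resize(crop,(800,550),interpolation=cv2.INTER_CUBIC),alpha=1.5))
o=arm.get_obs(); print(R.from_rotvec(o["tcp_rot"]).as_matrix().round(3).tolist())
E
```

```text
table z -0.0003005789310964735 zeros 1229
[280. 103.] [253, 90, 58, 32, 1495] zmax [0.017 0.022] mean [0.86  0.133 0.017]
[477. 106.] [460, 90, 34, 34, 890] zmax [0.022 0.026] mean [ 0.858 -0.299  0.022]
[513. 103.] [503, 94, 20, 19, 284] zmax [0.018 0.022] mean [ 0.868 -0.379  0.018]
[ 76. 126.] [40, 98, 72, 57, 2910] zmax [0.036 0.04 ] mean [0.795 0.571 0.036]
[611. 136.] [577, 108, 63, 56, 2410] zmax [0.023 0.035] mean [ 0.796 -0.585  0.023]
[351. 130.] [338, 115, 28, 31, 708] zmax [0.044 0.049] mean [ 0.793 -0.025  0.044]
[399. 202.] [384, 188, 30, 30, 345] zmax [0.043 0.056] mean [ 0.641 -0.129  0.043]
[256. 225.] [234, 194, 48, 74, 1698] zmax [0.055 0.151] mean [0.587 0.164 0.055]
[248. 201.] [242, 198, 13, 8, 34] zmax [0.013 0.015] mean [0.642 0.198 0.013]
[637. 222.] [634, 217, 6, 12, 42] zmax [0.02  0.027] mean [ 0.612 -0.639  0.02 ]
[173. 250.] [151, 219, 38, 51, 431] zmax [0.021 0.027] mean [0.526 0.349 0.021]
[619. 254.] [605, 232, 35, 67, 519] zmax [0.025 0.037] mean [ 0.558 -0.59   0.025]
[332. 254.] [321, 243, 22, 22, 232] zmax [0.013 0.016] mean [0.529 0.011 0.013]
[397. 265.] [386, 256, 23, 19, 359] zmax [0.066 0.082] mean [ 0.507 -0.121  0.066]
[500. 280.] [479, 261, 40, 38, 362] zmax [0.025 0.031] mean [ 0.48  -0.351  0.025]
[441. 298.] [420, 279, 40, 38, 302] zmax [0.026 0.031] mean [ 0.441 -0.225  0.026]
[285. 327.] [256, 284, 45, 89, 908] zmax [0.017 0.022] mean [0.372 0.105 0.017]
[[0.971, 0.24, -0.0], [0.24, -0.971, 0.001], [0.0, -0.001, -1.0]]
```

View pics/crop1.png

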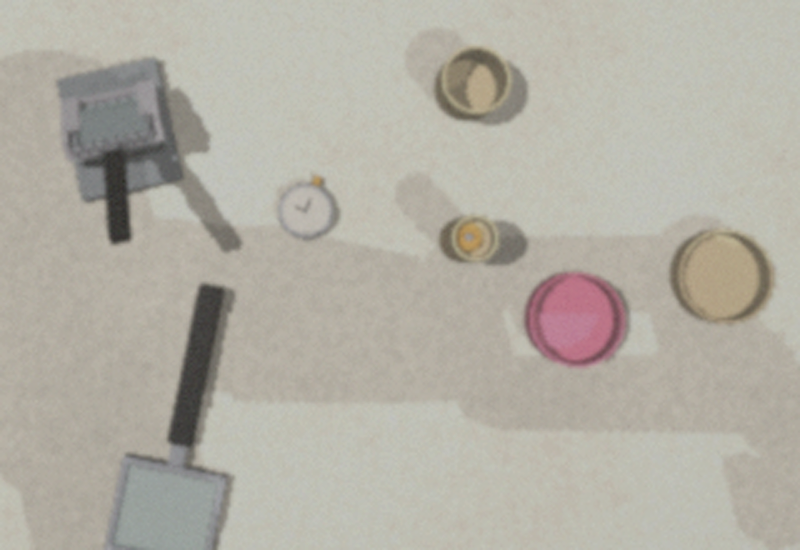

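The crop confirms it. The small cup holds the gear at crop (470,238), the medium is at (475,82), the cream large is at (722,276), pink is at (577,318), and the small magnifier's handle leaves the stand at (117,195). Next: rim centres and the handle line.

```bash
python3 - <<'E'
from h import *
im=cv2.imread("pics/top0.png"); d=np.load("top0.npy"); P=cloud("top",d)
for name,(u,v),h,r in(("large",(499,280),.028,.04),("medium",(399,203),.054,.029),("small",(399,264),.08,.019)):
    # rim by depth, and by image ray onto rim plane
    Q=P[v-28:v+28,u-28:u+28].reshape(-1,3); q=Q[abs(Q[:,2]-h)<.006][:,:2].astype(np.float32)
    (c,rr)=cv2.minEnclosingCircle(q); e=cv2.fitEllipse(q)[0]
    print(name,"enc",np.round(c,4),round(rr,4),"ell",np.round(e,4),"n",len(q))
g=im.astype(int); v,u=np.mgrid[:480,:640]
m=(g.max(2)<60)&(v>215)&(v<275)&(u>240)&(u<275)
q=P[m]; q=q[np.isfinite(q[:,0])]; q=q[q[:,2]>.07]
c=q.mean(0); w=np.linalg.svd(q-c)[2][0]; print("handle n",m.sum(),len(q),"c",c.round(4),"dir",w.round(3),"min",q.min(0).round(3),"max",q.max(0).round(3), "px",np.argwhere(m).min(0),np.argwhere(m).max(0))
go((.641,-.129,.2))
E
```

```text
large enc [ 0.4801 -0.3421] 0.0408 ell [ 0.4811 -0.3417] n 232
medium enc [ 0.6399 -0.1278] 0.0291 ell [ 0.6398 -0.1273] n 140
small enc [ 0.5073 -0.123 ] 0.019 ell [ 0.5074 -0.1226] n 98
handle n 396 303 c [0.5342 0.1583 0.1231] dir [-0.695 -0.176  0.697] min [0.497 0.144 0.082] max [0.572 0.175 0.156] px [228 244] [266 274]
grasp [ 0.1502 -0.6063  0.2326] shift cm [ 59.12 -34.52   3.31] turn None
```

```bash
python3 -m crank '[[[59,-34.6,3.3],0,0],[[59,-34.6,3.3],0,0],[[59,-34.6,3.3],0,0],[[59,-34.6,3.3],0,0],[[59,-34.6,3.3],0,0],[[59,-34.6,3.3],0,0],[[59,-34.6,3.3],0,0],[[59,-34.6,3.3],0,0],[[59,-34.6,3.3],0,0],[[59,-34.6,3.3],0,0],[[59,-34.6,3.3],0,0],[[59,-34.6,3.3],0,0]]' 25; python3 -c "
from h import *
go((.640,-.1275,.047))"
```

```text
time: 1.6
ee_pos: [0.6418, -0.126, 0.3708]
tcp_rot: [-3.117, -0.387, -0.0]
wrist_force: [-0.9, -0.6, -0.5]
opening: 0.0921
grasp [ 0.6418 -0.1258  0.1994] shift cm [-0.22  0.13 15.24] turn None
```

```bash
python3 -m crank '[[[-0.2,0.1,5],0,0],[[-0.2,0.1,10],0,0],[[-0.2,0.1,14],0,0],[[-0.2,0.1,15.2],0,0],[[-0.2,0.1,15.2],0,0],[[-0.2,0.1,15.2],0,255],[[-0.2,0.1,15.2],0,255],[[-0.2,0.1,15.2],0,255],[[-0.2,0.1,15.2],0,255],[[-0.2,0.1,15.2],0,255],[[-0.2,0.1,15.2],0,255]]' 20; python3 -c "
from h import *
go((.4805,-.342,.15))"
```

```text
time: 2.98
ee_pos: [0.6383, -0.1304, 0.2203]
tcp_rot: [3.118, 0.381, 0.001]
wrist_force: [-1.3, 1.4, 6.2]
opening: 0.0576
grasp [ 0.6384 -0.1304  0.0489] shift cm [-20.41  16.75 -10.12] turn None
```

```bash
python3 -m crank '[[[0,0,-5],0,255],[[0,0,-10],0,255],[[-20.2,16.8,-10],0,255],[[-20.2,16.8,-10],0,255],[[-20.2,16.8,-10],0,255],[[-20.2,16.8,-10],0,255],[[-20.2,16.8,-10],0,255],[[-20.2,16.8,-10],0,255],[[-20.2,16.8,-10],0,255],[[-20.2,16.8,-10],0,255]]'; python3 - <<'E'
from h import *
p,d=arm.read_camera("scene"); cv2.imwrite("pics/s2.png",cv2.convertScaleAbs(cv2.resize(p[100:340,150:470,::-1],(800,600),interpolation=cv2.INTER_CUBIC),alpha=1.5))
for _ in range(2): go((.4805,-.342,.054))
E
```

```text
time: 4.22
ee_pos: [0.4833, -0.3409, 0.3196]
tcp_rot: [-3.118, -0.383, -0.0]
wrist_force: [0.0, 0.3, -0.8]
opening: 0.0574
grasp [ 0.4832 -0.341   0.1482] shift cm [-0.29  0.04  9.42] turn None
grasp [ 0.4832 -0.341   0.1482] shift cm [-0.29  0.04  9.42] turn None
```

View pics/s2.png

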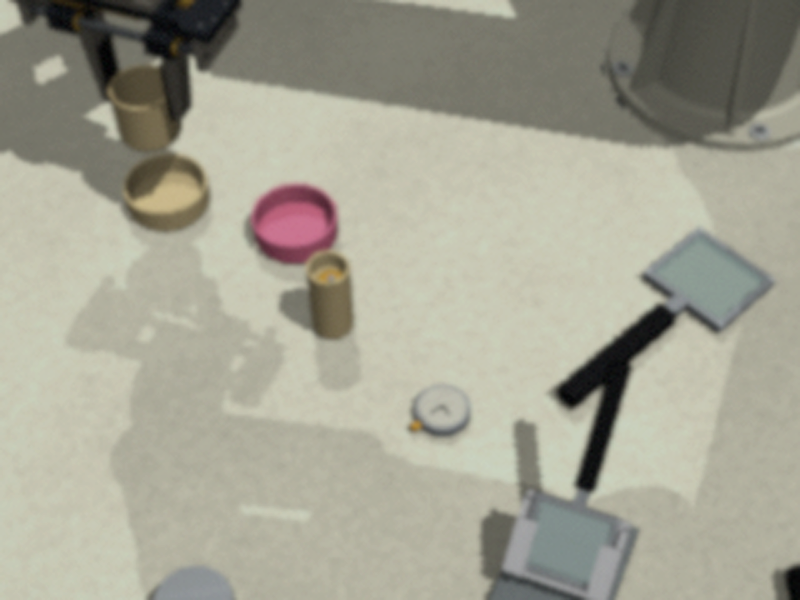

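The medium cup hangs upright at crop (145,110), over the large one at (167,190). I'll lower it and let go.

```bash
python3 -m crank '[[[-0.3,0,5],0,255],[[-0.3,0,8],0,255],[[-0.3,0,9.4],0,255],[[-0.3,0,9.4],0,255],[[-0.3,0,9.4],0,255],[[-0.3,0,9.4],0,0],[[-0.3,0,9.4],0,0],[[-0.3,0,9.4],0,0],[[-0.3,0,9.4],0,0],[[-0.3,0,3],0,0],[[-0.3,0,-3],0,0],[[-0.3,0,-5],0,0]]'; python3 - <<'E'
from h import *
go((.5073,-.123,.2)); 
E
```

```text
time: 5.78
ee_pos: [0.4802, -0.3433, 0.3739]
tcp_rot: [3.115, 0.38, 0.007]
wrist_force: [-0.1, -0.4, -0.7]
opening: 0.0919
grasp [ 0.481  -0.3439  0.2025] shift cm [  7.86 -20.81   0.19] turn None
```

Next I'll move over the small cup, where the top view of the nested pair is clear, and measure from the scene and top cameras.

```bash
python3 -m crank '[[[7.8,-20.9,0.2],0,0],[[7.8,-20.9,0.2],0,0],[[7.8,-20.9,0.2],0,0],[[7.8,-20.9,0.2],0,0],[[7.8,-20.9,0.2],0,0],[[7.8,-20.9,0.2],0,0]]'; python3 - <<'E'
from h import *
for n,(u,v) in (("scene",(217,176)),("top",(499,280))):
    p,d=arm.read_camera(n); P=cloud(n,d)
    Q=P[v-45:v+40,u-40:u+40].reshape(-1,3); k=np.hypot(Q[:,0]-.48,Q[:,1]+.342)<.06; Q=Q[k&np.isfinite(Q[:,0])]
    for h in (.058,.028):
        q=Q[abs(Q[:,2]-h)<.005][:,:2].astype(np.float32)
        if len(q)>5: c,r=cv2.minEnclosingCircle(q); print(n,h,len(q),np.round(c,4),round(r,4))
    print("zmax",np.percentile(Q[:,2],[99]))
go((.5073,-.123,.073))
E
```

```text
time: 6.52
ee_pos: [0.505, -0.1216, 0.3678]
tcp_rot: [3.118, 0.381, 0.0]
wrist_force: [-0.6, -0.7, 0.7]
opening: 0.0916
scene 0.058 135 [ 0.4823 -0.3422] 0.0309
scene 0.028 256 [ 0.4804 -0.3399] 0.0412
zmax [0.05974819]
zmax [0.00388738]
grasp [ 0.5049 -0.1222  0.1963] shift cm [ 0.21  0.13 12.33] turn None
```

The medium cup is seated, with its rim at 58 mm and within 3 mm of the large cup's axis. Now I'll pick up the small cup.

```bash
python3 -m crank '[[[0.2,0.1,5],0,0],[[0.2,0.1,9],0,0],[[0.2,0.1,12.1],0,0],[[0.2,0.1,12.3],0,0],[[0.2,0.1,12.3],0,0],[[0.2,0.1,12.3],0,255],[[0.2,0.1,12.3],0,255],[[0.2,0.1,12.3],0,255],[[0.2,0.1,12.3],0,255],[[0.2,0.1,12.3],0,255],[[0.2,0.1,12.3],0,255],[[0.2,0.1,12.3],0,255]]' 20; python3 -m crank '[[[0,0,-3],0,255],[[0,0,-7],0,255],[[0,0,-9],0,255],[[0,0,-9],0,255]]'; python3 - <<'E'
from h import *
go((.4815,-.342,.17)); print(arm.get_obs()["opening"])
E
```

```text
time: 8.12
ee_pos: [0.5072, -0.1217, 0.2447]
tcp_rot: [3.118, 0.381, -0.0]
wrist_force: [0.4, -0.7, 0.4]
opening: 0.0383
time: 8.62
ee_pos: [0.5075, -0.1217, 0.3359]
tcp_rot: [3.118, 0.38, 0.004]
wrist_force: [-0.9, 0.9, -2.2]
opening: 0.038
grasp [ 0.508  -0.1218  0.1645] shift cm [-7.86 20.73 -0.54] turn None
0.0379505999666657
```

```bash
python3 -m crank '[[[-2,5,-0.5],0,255],[[-4,10,-0.5],0,255],[[-6,15,-0.5],0,255],[[-7.3,19,-0.5],0,255],[[-7.8,20.7,-0.5],0,255],[[-7.8,20.7,-0.5],0,255],[[-7.8,20.7,-0.5],0,255],[[-7.8,20.7,-0.5],0,255]]'; python3 - <<'E'
from h import *
p,d=arm.read_camera("scene"); cv2.imwrite("pics/s3.png",cv2.convertScaleAbs(cv2.resize(p[90:240,140:340,::-1],(800,600),interpolation=cv2.INTER_CUBIC),alpha=1.5))
for _ in range(2): go((.4815,-.342,.082))
E
```

```text
time: 9.62
ee_pos: [0.4814, -0.34, 0.3396]
tcp_rot: [-3.118, -0.383, 0.0]
wrist_force: [0.7, -0.2, -0.6]
opening: 0.0381
grasp [ 0.4814 -0.3401  0.1683] shift cm [-0.04  0.19  8.63] turn None
grasp [ 0.4814 -0.3401  0.1683] shift cm [-0.04  0.19  8.63] turn None
```

View pics/s3.png

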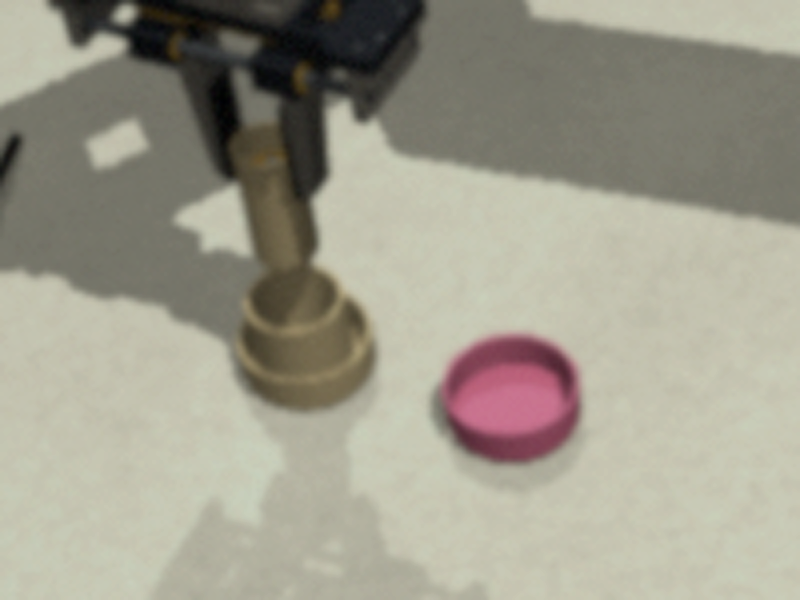

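The small cup hangs upright at crop (275,200), gear visible, over the medium mouth at (293,300). I'll lower it slowly, then release.

```bash
python3 -m crank '[[[0,0.1,3],0,255],[[0,0.1,6],0,255],[[0,0.1,7.5],0,255],[[0,0.1,8.5],0,255],[[0,0.1,8.5],0,255],[[0,0.1,8.5],0,255]]'; python3 -c "
from h import *
go((.4815,-.342,.082))"
```

```text
time: 10.42
ee_pos: [0.4818, -0.3425, 0.2555]
tcp_rot: [3.118, 0.38, 0.002]
wrist_force: [1.0, 0.4, -1.4]
opening: 0.038
grasp [ 0.482  -0.3426  0.0841] shift cm [-0.03 -0.07  0.21] turn None
```

```bash
python3 -m crank '[[[0,0,0.2],0,255],[[0,0,0.2],0,255],[[0,0,0.2],0,0],[[0,0,0.2],0,0],[[0,0,0.2],0,0],[[0,0,0.2],0,0],[[0,0,-5],0,0],[[0,0,-11],0,0],[[0,0,-16],0,0],[[0,0,-16],0,0]]'; python3 -m crank '[[[12,-24,0],0,0],[[12,-24,0],0,0],[[12,-24,0],0,0],[[12,-24,0],0,0],[[12,-24,0],0,0],[[12,-24,0],0,0],[[12,-24,0],0,0]]'; python3 - <<'E'
from h import *
for n,(u,v) in (("scene",(217,165)),("top",(499,280))):
    p,d=arm.read_camera(n); P=cloud(n,d)
    if n=="scene":cv2.imwrite("pics/s4.png",cv2.convertScaleAbs(cv2.resize(p[90:240,140:340,::-1],(800,600),interpolation=cv2.INTER_CUBIC),alpha=1.5))
    Q=P[v-50:v+50,u-40:u+40].reshape(-1,3); k=np.hypot(Q[:,0]-.48,Q[:,1]+.342)<.06; Q=Q[k&np.isfinite(Q[:,0])]
    for h in (.088,.058,.028):
        q=Q[abs(Q[:,2]-h)<.005][:,:2].astype(np.float32)
        if len(q)>5: c,r=cv2.minEnclosingCircle(q); print(n,h,len(q),np.round(c,4),round(r,4))
    print("zmax",np.percentile(Q[:,2],[99]))
yaw=np.arctan2(.176,.695); go((.5342,.1583,.20),yaw+np.pi/2)
E
```

```text
time: 11.68
ee_pos: [0.4823, -0.3429, 0.4192]
tcp_rot: [3.113, 0.38, 0.009]
wrist_force: [0.1, -0.5, 0.3]
opening: 0.0919
time: 12.55
ee_pos: [0.54, -0.0817, 0.4142]
tcp_rot: [3.118, 0.379, -0.001]
wrist_force: [0.0, 1.1, -0.6]
opening: 0.0918
scene 0.088 86 [ 0.4829 -0.3409] 0.0219
scene 0.058 141 [ 0.4835 -0.341 ] 0.0305
scene 0.028 202 [ 0.4803 -0.3393] 0.0413
zmax [0.08886895]
top 0.028 54 [ 0.4803 -0.3108] 0.0231
zmax [0.02954721]
grasp [ 0.5399 -0.082   0.2431] shift cm [  5.19 -23.47   4.3 ] turn -0.39804678571942986
```

View pics/s4.png

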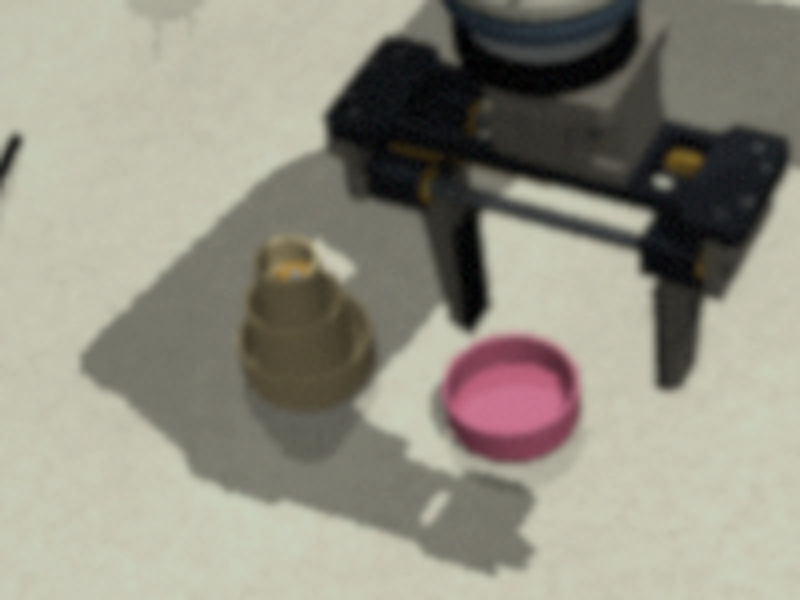

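All three cups are nested: rims at 88, 58 and 28 mm, axes within about 3 mm, gear visible in the small cup at crop (290,268). Next I'll cross-check the handle from the scene camera.

```bash
python3 - <<'E'
from h import *
for n,b in(("scene",(235,300,375,405)),):
    p,d=arm.read_camera(n); P=cloud(n,d); v,u=np.mgrid[:480,:640]
    m=(p.max(2)<70)&(v>b[0])&(v<b[1])&(u>b[2])&(u<b[3])
    m=cv2.erode(m.astype(np.uint8),np.ones((3,3)))>0
    q=P[m]; q=q[np.isfinite(q[:,0])]; q=q[(q[:,2]>.075)&(q[:,2]<.17)&(np.hypot(q[:,0]-.535,q[:,1]-.158)<.07)]
    c=np.median(q,0); w=np.linalg.svd(q-q.mean(0))[2][0]; print(len(q),c.round(4),q.mean(0).round(4),w.round(3),q.min(0).round(3),q.max(0).round(3))
yaw=np.arctan2(.176,.695); go((.533,.159,.116),yaw+np.pi/2)
E
```

```text
314 [0.5325 0.1611 0.1251] [0.5341 0.1609 0.1241] [ 0.683  0.195 -0.704] [0.499 0.146 0.086] [0.571 0.174 0.157]
grasp [ 0.5399 -0.0819  0.2432] shift cm [  5.08 -23.57  12.71] turn -0.40717871589532706
```

```bash
python3 -m crank '[[[5.1,-23.6,0],-1,0],[[5.1,-23.6,0],-1,0],[[5.1,-23.6,0],-1,0],[[5.1,-23.6,0],-1,0],[[5.1,-23.6,0],-1,0],[[5.1,-23.6,0],-1,0],[[5.1,-23.6,0],-1,0],[[5.1,-23.6,5],-1,0],[[5.1,-23.6,10],-1,0],[[5.1,-23.6,12.7],-1,0],[[5.1,-23.6,12.7],-1,0],[[5.1,-23.6,12.7],-1,0]]'; python3 - <<'E'
from h import *
go((.533,.1594,.116),np.radians(105))
p,d=arm.read_camera("scene"); cv2.imwrite("pics/s5.png",cv2.convertScaleAbs(cv2.resize(p[210:360,300:500,::-1],(800,600),interpolation=cv2.INTER_CUBIC),alpha=1.6))
E
```

```text
time: 14.2
ee_pos: [0.5337, 0.1603, 0.2888]
tcp_rot: [-3.115, -0.406, -0.002]
wrist_force: [0.1, 0.5, 1.2]
opening: 0.0917
grasp [0.5339 0.1603 0.1174] shift cm [-0.11  0.07  0.14] turn -0.15290172385351752
```

View pics/s5.png

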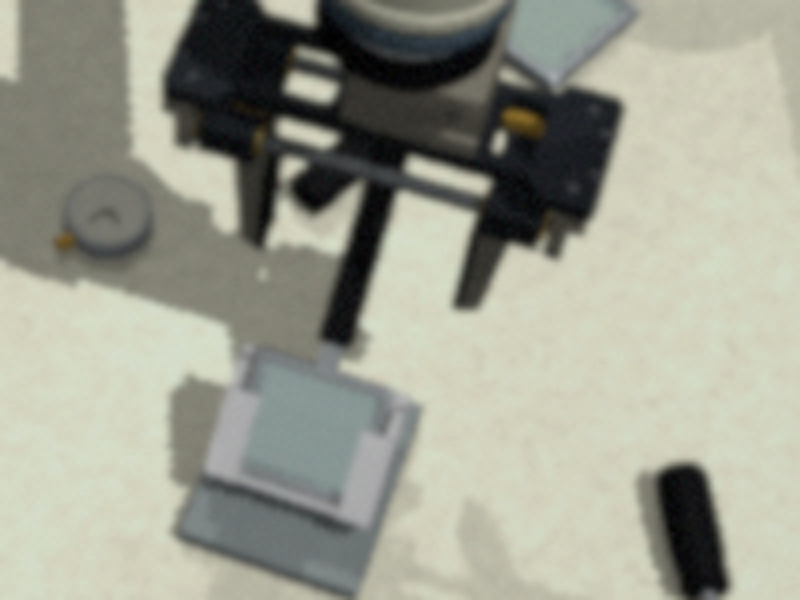

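The fingers, at crop (250,200) and (475,270), straddle the small magnifier's handle at (365,230). Closing now.

```bash
python3 -m crank '[[[0,0,0],0,255],[[0,0,0],0,255],[[0,0,0],0,255],[[0,0,0],0,255],[[0,0,0],0,255],[[0,0,0],0,255],[[0,0,0],0,255],[[0,0,0],0,255],[[0,0,0],0,255],[[0,0,0],0,255]]' 50
```

```text
time: 15.5
ee_pos: [0.533, 0.1609, 0.2877]
tcp_rot: [-3.115, -0.408, -0.0]
wrist_force: [-1.5, 0.7, 0.8]
opening: 0.0155
```

Gripped with 15.5 mm opening and low force. I'll draw it out along the 45° slope.

```bash
python3 -m crank '[[[-0.7,0,-0.7],0,255],[[-1.4,0,-1.4],0,255],[[-2.1,0,-2.1],0,255],[[-2.8,0,-2.8],0,255]]'; python3 -m crank '[[[-0.7,0,-0.7],0,255],[[-1.4,0,-1.4],0,255],[[-2.1,0,-2.1],0,255],[[-2.8,0,-2.8],0,255]]'; python3 -m crank '[[[-0,0,-3],0,255],[[0,0,-6],0,255],[[0,0,-9],0,255],[[0,0,-9],0,255],[[0,0,-9],0,255]]'; python3 - <<'E'
from h import *
go((.57,-.123,.16))
p,d=arm.read_camera("scene"); cv2.imwrite("pics/s6.png",cv2.convertScaleAbs(cv2.resize(p[150:390,280:600,::-1],(800,600),interpolation=cv2.INTER_CUBIC),alpha=1.6))
E
```

```text
time: 16.0
ee_pos: [0.5053, 0.1535, 0.3163]
tcp_rot: [-3.115, -0.408, -0.0]
wrist_force: [0.9, 1.0, -0.8]
opening: 0.0157
time: 16.5
ee_pos: [0.4782, 0.1463, 0.344]
tcp_rot: [3.115, 0.408, -0.001]
wrist_force: [0.2, -1.2, -1.5]
opening: 0.0158
time: 17.12
ee_pos: [0.4783, 0.1463, 0.4327]
tcp_rot: [3.115, 0.408, -0.002]
wrist_force: [-1.3, -0.1, -0.8]
opening: 0.0154
grasp [0.4781 0.1463 0.2613] shift cm [ 1.96 28.38 10.13] turn None
```

View pics/s6.png

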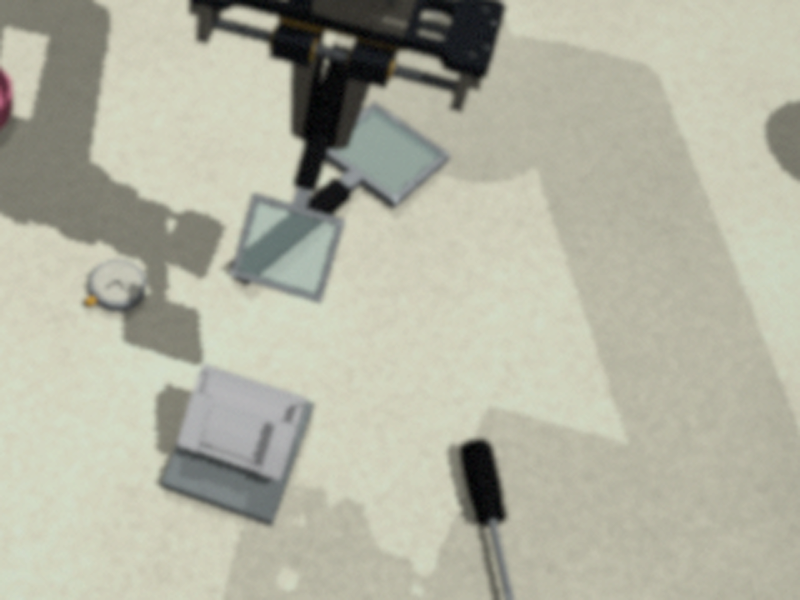

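The lens is clear of the stand and raised, at crop (290,245), still at about 45°; the lens is roughly 0.19 m up. Since the tool can't tilt, I'll carry it to clear bench, rest the lens edge there, pivot it flat and regrip.

```bash
python3 -m crank '[[[3,28.3,0],0,255],[[3,28.3,0],0,255],[[3,28.3,0],0,255],[[3,28.3,0],0,255],[[3,28.3,0],0,255],[[3,28.3,0],0,255],[[3,28.3,0],0,255],[[3,28.3,5],0,255],[[3,28.3,10],0,255],[[3,28.3,14],0,255],[[3,28.3,14],0,255],[[3,28.3,14],0,255]]'; python3 - <<'E'
from h import *
go((.58,-.12,.09))
p,d=arm.read_camera("scene"); P=cloud("scene",d); cv2.imwrite("pics/s7.png",cv2.convertScaleAbs(cv2.resize(p[140:320,170:410,::-1],(800,600),interpolation=cv2.INTER_CUBIC),alpha=1.6))
_,M=pose(); g,_=pose()
q=P.reshape(-1,3); q=q[np.isfinite(q[:,0])]; L=(q-g)@M
k=(abs(L[:,1])<.045)&(L[:,0]>.02)&(L[:,0]<.13)&(q[:,2]>.006)&(q[:,2]<.12); L=L[k];q=q[k]
f=np.polyfit(L[:,0],q[:,2],1); print(len(q),"slope deg",np.degrees(np.arctan(f[0])),"x range",np.percentile(L[:,0],[1,99]),"zmin",np.percentile(q[:,2],[1,99]))
E
```

```text
time: 18.68
ee_pos: [0.5812, -0.1186, 0.2951]
tcp_rot: [3.115, 0.409, 0.002]
wrist_force: [0.2, 0.6, -0.8]
opening: 0.0158
grasp [ 0.5814 -0.1187  0.1237] shift cm [-0.17  0.09  3.37] turn None
1075 slope deg -45.86915993316809 x range [0.02218818 0.08898278] zmin [0.0394821  0.11122641]
```

View pics/s7.png

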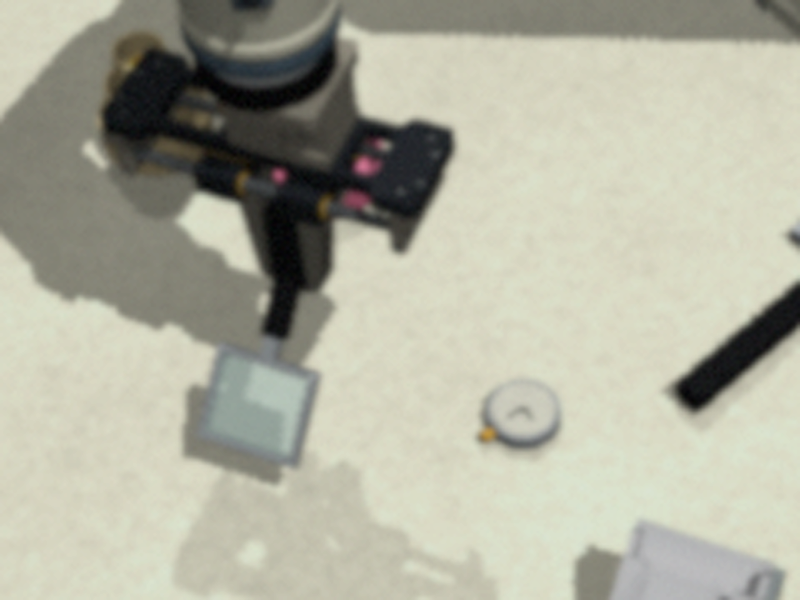

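It hangs at 45.9°, lens edge at about 35 mm, with clear bench below. I'll loosen the grip and rock it flat about the lens edge.

```bash
python3 -m crank '[[[0,0,2],0,255],[[0,0,3.3],0,255],[[-0.5,0,4],0,255],[[-1.1,0,4.7],0,255],[[-1.9,0,5.8],0,255],[[-2.3,0,6.7],0,255],[[-2.7,0,7.5],0,255],[[-3.1,0,8.5],0,255],[[-3.3,0,9.3],0,255],[[-3.5,0,10],0,255],[[-3.5,0,10],0,255]]' 12; python3 -m crank '[[[0,0,0],0,255],[[0,0,0],0,255],[[0,0,0],0,150],[[0,0,0],0,150],[[0,0,0],0,150],[[0,0,0],0,150]]'; python3 - <<'E'
from h import *
p,d=arm.read_camera("scene"); P=cloud("scene",d); cv2.imwrite("pics/s8.png",cv2.convertScaleAbs(cv2.resize(p[140:320,170:410,::-1],(800,600),interpolation=cv2.INTER_CUBIC),alpha=1.6))
g,M=pose(); print(g)
E
```

```text
time: 20.1
ee_pos: [0.5467, -0.1283, 0.1931]
tcp_rot: [-3.115, -0.408, 0.001]
wrist_force: [-0.7, -0.7, 0.1]
opening: 0.0156
time: 20.85
ee_pos: [0.5468, -0.1283, 0.1937]
tcp_rot: [3.115, 0.408, 0.0]
wrist_force: [0.2, 0.1, -0.4]
opening: 0.0381
[ 0.54687543 -0.12831139  0.02231817]
```

View pics/s8.png

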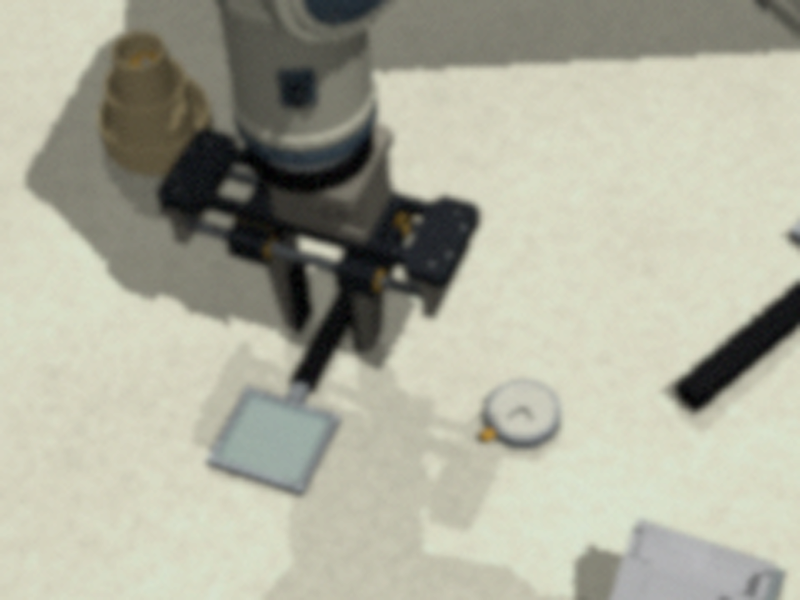

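The magnifier lies flat on the bench, lens corners at crop (248,388), (340,412), (303,493) and (210,462), its handle between the fingers. Next I'll find where the lens sits in the tool axes, for the regrip.

```bash
python3 - <<'E'
from h import *
c=np.array([(248,388),(340,412),(303,493),(210,462)])*.3+[170,140]
W=plane("scene",c,.009); g,M=pose(); L=(W-g)@M; print(W.round(3),"\n",L.round(3),"centre tool",L.mean(0).round(3))
E
python3 -m crank '[[[1,0,0],0,150],[[2.5,0,0],0,150],[[2.5,0,0.2],0,150],[[2.5,0,0.2],0,150],[[2.5,0,0.2],0,255],[[2.5,0,0.2],0,255],[[2.5,0,0.2],0,255],[[2.5,0,0.2],0,255],[[2.5,0,0.2],0,255],[[2.5,0,0.2],0,255]]' 55
```

```text
[[ 0.616 -0.14   0.009]
 [ 0.597 -0.08   0.009]
 [ 0.657 -0.061  0.009]
 [ 0.673 -0.122  0.009]] 
 [[ 0.064  0.029  0.013]
 [ 0.061 -0.034  0.013]
 [ 0.124 -0.037  0.013]
 [ 0.124  0.027  0.013]] centre tool [ 0.093 -0.004  0.013]
time: 22.15
ee_pos: [0.5709, -0.1219, 0.1917]
tcp_rot: [-3.115, -0.408, 0.0]
wrist_force: [-1.2, -0.8, -0.6]
opening: 0.0156
```

```bash
python3 -m crank '[[[0,0,-2],0,255],[[0,0,-6],0,255],[[0,0,-11],0,255],[[0,0,-16.3],0,255],[[0,0,-16.3],0,255],[[0,0,-16.3],0,255],[[0,0,-16.3],0,255]]'; cat > lens.py <<'E'
from h import *
import sys
p,d=arm.read_camera("scene"); P=cloud("scene",d); cv2.imwrite(f"pics/{sys.argv[1]}.png",cv2.convertScaleAbs(cv2.resize(p[60:300,120:440,::-1],(800,600),interpolation=cv2.INTER_CUBIC),alpha=1.6))
g,M=pose(); q=P.reshape(-1,3); q=q[np.isfinite(q[:,0])]; L=(q-g)@M
k=(abs(L[:,1])<.045)&(L[:,0]>.025)&(L[:,0]<.13)&(L[:,2]>-.03)&(L[:,2]<.05); L=L[k]
f=np.polyfit(L[:,0],L[:,2],1); h=np.polyfit(L[:,1],L[:,2],1); lo,hi=np.percentile(L,[1,99],axis=0)
k=L[:,0]>.035; (c,s,a)=cv2.minAreaRect(L[k][:,:2].astype(np.float32))
print(len(L),"pitch,roll deg",np.degrees(np.arctan([f[0],h[0]])).round(1),"lo",lo.round(3),"hi",hi.round(3),"rect",np.round(c,3),np.round(s,3),round(a),"lens z",(g[2]-np.median(L[:,2])).round(3),"opening",arm.get_obs()["opening"])
o=c[0] if c[0]>.05 else .068
t=np.array([.4825,-.341,.182]); 
for yaw in (None,): go(t-M[:,0]*.068)
E
python3 lens.py s9
```

```text
time: 23.02
ee_pos: [0.5704, -0.1217, 0.3534]
tcp_rot: [-3.114, -0.408, 0.004]
wrist_force: [0.3, 1.4, -1.8]
opening: 0.0153
1019 pitch,roll deg [ 2.3 -0.4] lo [ 0.028 -0.034  0.008] hi [0.098 0.03  0.018] rect [ 0.067 -0.001] [0.066 0.064] 90 lens z 0.17 opening 0.014837000220099266
grasp [ 0.57   -0.1217  0.1819] shift cm [-20.9   18.94   0.  ] turn None
```

The lens is level within 2.3°, 67 mm ahead of the grasp point and 0.170 m up. Moving it over the gear.

```bash
python3 -m crank '[[[-4,3.6,0],0,255],[[-8,7.2,0],0,255],[[-12,10.8,0],0,255],[[-16,14.4,0],0,255],[[-19,17.2,0],0,255],[[-20.9,18.9,0],0,255],[[-20.9,18.9,0],0,255],[[-20.9,18.9,0],0,255],[[-20.9,18.9,0],0,255],[[-20.9,18.9,0],0,255],[[-20.9,18.9,0],0,255]]'; python3 lens.py s10; python3 - <<'E'
from h import *
g,M=pose(); print("lens",g+M@[.067,0,.012])
o=arm.get_obs(); print(o["wrist_force"],abs(o["dq"]).max())
E
```

```text
time: 24.45
ee_pos: [0.418, -0.3579, 0.3547]
tcp_rot: [-3.115, -0.409, -0.0]
wrist_force: [0.6, -0.0, -1.7]
opening: 0.015
705 pitch,roll deg [ 2.3 -0.9] lo [ 0.027 -0.035  0.008] hi [0.1   0.03  0.019] rect [ 0.068 -0.002] [0.066 0.068] 1 lens z 0.171 opening 0.015351675904418391
grasp [ 0.4179 -0.358   0.1833] shift cm [-0.12  0.02  0.13] turn None
lens [ 0.48267165 -0.3407424   0.17134524]
[ 0.51222666  0.308024   -1.64440915] 0.0042393652346745005
```

View pics/s10.png

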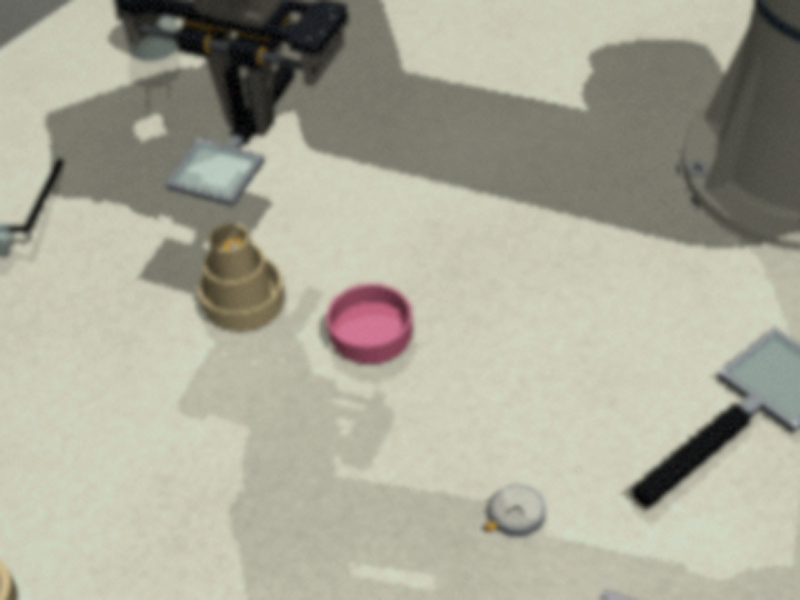

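The lens, at crop (217,170), hangs level above the gear at (230,243). The stack is nested and touching nothing, and the watch is where it was. I'll hand in.

```bash
python3 -c "
from rig import arm
print(arm.job_done()); o=arm.get_obs(); print(o['time'],o['opening'])"
```

```text
the job is handed in; nothing more can be done
None
the job is handed in; nothing more can be done
```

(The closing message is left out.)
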